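# Index the sooty fragment one stop round on its conservation turntable

## Task

There are two small turntables on the bench. Take the one that carries the soot-blackened stone and turn it one stop counter-clockwise (seen from above), 60 degrees, so that its green knob leaves the white mark and stands at the orange mark, clicked into its stop. Do not turn the other turntable, with the pale stone, and let go when done.

Things in the scene. Friction and masses are not known exactly. Their poses are not given: they have to be found in the camera images.
- sooty_turntable (a joint): turntable with the soot-blackened stone block: aluminium disc, 208 mm diameter, on a fixed grey base. Angle in rad, counter-clockwise from above positive, starts near 0. Spring stops at 0 (knob at the white mark), 1.047 (orange), 2.094 (blue). Past half-way it flips to the next stop by itself and settles there; turning takes about 6 N at the knob.
- sooty_turntable_knob (a point): centre (half-way up) of the green upright cylindrical knob on that disc, 82 mm from the axis: 22 mm diameter, 45 mm tall, 57 to 102 mm above the bench. It moves with the disc. The stone clamped in the disc's middle reaches to 50 mm from the axis and 122 mm above the bench; its three brass clamps reach to 50 mm from the axis, none near the knob.
- sooty_turntable_axis (a point): point on that turntable's vertical axis at the disc's top face, 57 mm above the bench. The base (250 mm diameter) is fixed; the coloured marks are blocks on it at the disc's edge, 117 mm from the axis, tops 50 mm above the bench.
- pale_turntable_knob (a point): centre of the green knob of the other turntable, of the same build, which carries a round pale marble piece. It must stay where it is.

How it is judged:
By the outcome, as a careful person would: the job done as asked, in the order asked, and still so for the second after the job is handed in, with the robot touching nothing.
It also fails if it takes over 35 s, if anything falls off the work surface, if the arm or the gripper's body presses on something with over 40 N, if the wrist force passes 120 N, or if a joint passes its speed limit or range.

## Robot

A 7-joint arm with a two-finger parallel gripper is mounted at the origin on the work surface. World frame = base frame: x ahead of the robot, y to its left, z up, the work surface at z = 0. Lengths are in m, angles in rad, forces in N, time in s.
With the tool pointing down it reaches from about 0.425 to 0.925 m from the base axis. Payload 6.8 kg.
Tool frame: the origin (TCP) lies at the very end of the fingers, on their centre line; the grasp point (between the pads) lies 19 mm behind it; z points along the fingers, y is the line along which they close (so a half turn about z gives the same grasp; the last joint's range is limited). The gripper opens to 85 mm and grips with 20 to 120 N. Pads are 22 mm wide; open, the fingers measure 114 mm over their backs; the gripper's body (76 mm by 85 mm) begins 54 mm behind the grasp point. The pads swing forward as they close: fully open they stand 13 mm farther back than shut.
Start: joints at [1.199, 0.477, 0.022, 1.555, -0.011, 1.109, -0.083], TCP at [0.176, -0.652, 0.231] pointing down, gripper open.
Joint ranges: [-2.96, 2.96], [-0.34, 2.1], [-1.41, 1.46], [0.24, 2.44], [-1.37, 4.51], [0.17, 1.92], [-2.96, 2.96]. Speed limits (rad/s): [2.39, 2.39, 3.14, 3.14, 3.14, 3.14, 3.14].

## Interface

Orientations are given as a unit quaternion [x, y, z, w].
In Python, from plant import ctrl gives the robot as it stands.
- The arm moves only by the tool apply_moves, never from a script. Its argument "increments" is a list of rows, each a list of 7 numbers: the gripper's target within -1 to 1 (shut at 1, half-way at 0, fully open at -1), then the shift along the world's x, y, z in mm, then the turn, a rotation vector about the world's x, y, z in rad. A call has 1 to 10 rows; each row is the pose to reach, as a shift and turn from the pose commanded when the call began; what a row does not reach only later rows make up. A row lasts 1/8 s, in which the tool goes at most 62.5 mm and 10.7 degrees, less where a joint would pass 70% of its speed; a pose out of reach is approached as far as the arm can. A call with a gripper value outside its range is refused whole. The fingers move at their own pace and stop on an object; "newtons" is the grip in N (left out, the last holds). Time passes only in rows, so rows that repeat a pose let the fingers close. It gives the time, the measured TCP pose, the force, the opening and the grip force at its end, in the units of the state.
- ctrl.observe(): the state, without advancing time (a new reading comes with each control period).
- ctrl.grab_frame(name): name is "side" or "top"; returns a dict with "image" (480x640x3 uint8, blue, green, red), "range_z" (480x640 float32, m along the optical axis (not along the pixel's ray), 0 where there is no reading), "mtx" (3x3 intrinsics, pixels), "k1" (the pictures are not rectified: a ray, as slopes to the right and down, at radius r is drawn at 1 + k1 r^2 times it, then the intrinsics apply), "position" and "attitude" of the camera in the world. Camera axes: x right, y down, z forward; pixel columns grow to the right and rows downward; lengths in m; the calibration is good to about 2 mm. A picture is of the moment at which its call begins.
- ctrl.job_done(): hands the job in; it is judged then, once.
The state is a dict: "t": time; "q": joint angles; "qd": joint speeds; "tau": joint torques, N m; "ee_pos": TCP position; "eef_rot": TCP orientation; "contact_force": force on the tool from outside, world axes, zero at the start; "wrist_torque": the same for the moment, N m; "gripper_width": finger opening in m; "grasp_force": force on a finger pad.
Only numpy, scipy, OpenCV 4.12 (cv2) and the standard library are available. Lean on these libraries where they do the work, as an engineer would, in place of code of your own. Each camera call takes 0.05 s, during which the arm holds its last target. There are 200 camera calls.

## Working session

There is one attempt and no reset: what is moved stays moved. The work goes in short steps, Python scripts to look and compute and a tool call to move; the robot and the scene stay as the last step left them, time stands still between calls to the robot, and variables do not carry over. Pictures are saved under pics/ and viewed, at most 10 in all, crops included, and the job is handed in when it is done.

Besides the shell and the picture viewer there is one more tool, called after ">>>" as name(argument=value, ...) on one line, values as JSON. apply_moves: Moves the arm, as the interface text tells. Its arguments: {"type":"object","properties":{"increments":{"type":"array","items":{"type":"array","items":{"type":"number"}}},"newtons":{"type":"number"}},"required":["increments"]}

```bash
mkdir -p pics; ls
python3 - <<'E'
from plant import ctrl
import cv2,numpy as np
for n in("side","top"):
    f=ctrl.grab_frame(n); cv2.imwrite(f"pics/{n}0.png",f["image"]); np.savez(f"{n}0.npz",**f)
    print(n,f["mtx"].tolist(),f["k1"],f["position"],f["attitude"])
s=ctrl.observe(); print(s)
E
```

```text
pics
side [[443.81361610578665, 0.0, 328.20509736936043], [0.0, 443.81361610578665, 236.9466099351809], [0.0, 0.0, 1.0]] -0.014875518762187467 [ 0.18612365 -0.4648143   0.64245922] [ 0.87746471 -0.26029333  0.12014235 -0.38453723]
top [[450.43146368077817, 0.0, 318.74559888046593], [0.0, 450.43146368077817, 244.91587990332732], [0.0, 0.0, 1.0]] -0.01880407140905299 [0.46689367 0.03479932 0.94663016] [ 0.71709863 -0.69643846  0.01800186 -0.02046845]
{'t': 0.1, 'q': array([ 1.19893194,  0.47771736,  0.02235917,  1.55632538, -0.01151652,
        1.10931502, -0.08308976]), 'qd': array([ 0.00101852, -0.00255244, -0.00073563, -0.00156389, -0.00178385,
        0.00032257,  0.00011719]), 'tau': array([ 4.58036826e-03, -5.97757101e+01,  1.61390428e+00, -2.81955117e+01,
        1.28072704e-02,  4.97843575e-03, -8.40645697e-06]), 'ee_pos': array([ 0.17583158, -0.65115217,  0.2304348 ]), 'eef_rot': array([ 9.91315250e-01,  1.31504395e-01, -1.62674831e-04, -8.02090275e-04]), 'contact_force': array([ 0.23803339, -1.26153763,  0.02656635]), 'wrist_torque': array([-0.0165909 ,  0.01317672,  0.02998213]), 'grasp_force': 0.0, 'gripper_width': 0.08544793991875882}
```

View pics/side0.png

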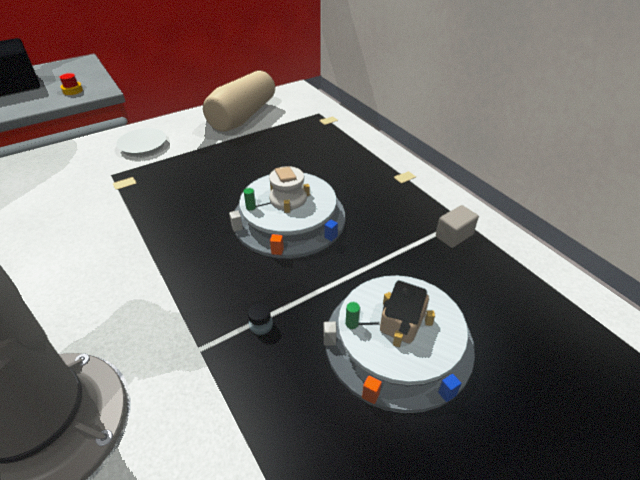

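View pics/top0.png

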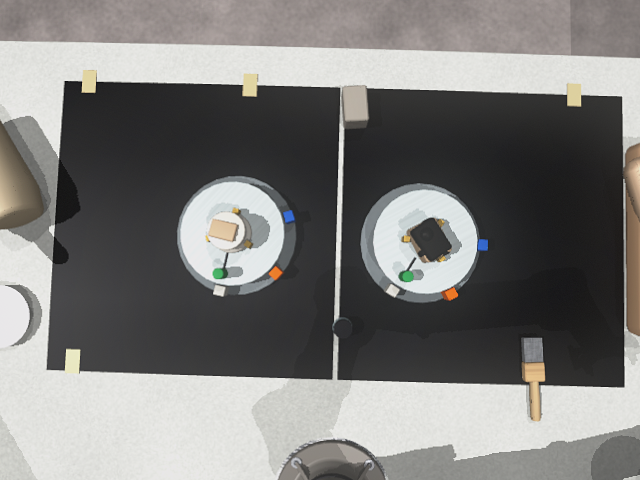

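The side view shows the sooty stone's disc at about (400,330), knob (352,316), and the pale one behind at (288,200). In the top view the sooty disc is at (427,242), its knob at (407,276), white mark (392,290), orange (451,294), blue (483,245).

```bash
cat > h.py <<'E'
import cv2,numpy as np
from scipy.spatial.transform import Rotation as R
def ray(f,uv):
    d=np.array([f["k1"],0,0,0],float)
    n=cv2.undistortPoints(np.array(uv,float).reshape(1,1,2),f["mtx"],d).ravel()
    return f["position"],R.from_quat(f["attitude"]).apply([*n,1])
def plane(f,uv,z):
    o,d=ray(f,uv); return o+d*(z-o[2])/d[2]
def tri(a,ua,b,ub):
    (o,d),(p,e)=ray(a,ua),ray(b,ub)
    s=np.linalg.lstsq(np.c_[d,-e],p-o,rcond=None)[0]; x,y=o+s[0]*d,p+s[1]*e
    return (x+y)/2,np.linalg.norm(x-y)
HSV=dict(green=((50,120,40),(80,255,255)),orange=((4,200,120),(14,255,255)),blue=((105,150,80),(125,255,255)))
def blobs(f,c,minA=25):
    m=cv2.inRange(cv2.cvtColor(f["image"],cv2.COLOR_BGR2HSV),*HSV[c])
    n,_,st,ce=cv2.connectedComponentsWithStats(m)
    return [(ce[i].round(1),st[i]) for i in range(1,n) if st[i][4]>=minA],m
E
python3 - <<'E'
from h import *
S,T=[dict(np.load(n+"0.npz")) for n in("side","top")]
for c in HSV:
    for n,f in(("S",S),("T",T)):
        for ce,st in blobs(f,c)[0]:
            u,v=ce.astype(int); z=f["range_z"][v,u]; o,d=ray(f,ce)
            print(c,n,ce,st.tolist(),"P",(o+d*z).round(4))
# disc: bright, from the top view
g=cv2.cvtColor(T["image"],cv2.COLOR_BGR2HSV); 
m=cv2.inRange(g,(0,0,150),(180,60,255))
for c in cv2.findContours(m,cv2.RETR_EXTERNAL,cv2.CHAIN_APPROX_NONE)[0]:
    if 4000<cv2.contourArea(c)<20000:
        e=cv2.fitEllipse(cv2.convexHull(c)); print("disc",e, plane(T,e[0],.057).round(4))
E
```

```text
green S [248.8 198. ] [243, 188, 12, 22, 140] P [0.4505 0.2205 0.0905]
green S [352.1 308.5] [346, 302, 14, 18, 131] P [ 0.4558 -0.1315  0.1036]
green T [217.8 273.4] [213, 269, 11, 10, 89] P [0.4539 0.2264 0.1001]
green T [406.2 276.2] [400, 271, 13, 11, 114] P [ 0.459  -0.1271  0.101 ]
orange S [275.9 238.1] [271, 235, 11, 7, 72] P [0.4576 0.1238 0.0512]
orange S [372.1 383.5] [364, 376, 17, 16, 172] P [ 0.4262 -0.227   0.0518]
orange T [275.2 272.7] [269, 267, 13, 12, 90] P [0.4579 0.1235 0.0501]
orange T [450.9 293.3] [445, 288, 13, 12, 105] P [ 0.4271 -0.2271  0.0472]
blue S [330.2 228.7] [325, 220, 12, 21, 156] P [0.5656 0.0936 0.0469]
blue S [449.8 386.5] [439, 374, 22, 27, 349] P [ 0.5195 -0.2914  0.0487]
blue T [288.5 216. ] [283, 210, 12, 13, 108] P [0.5722 0.1011 0.0471]
blue T [482.4 244.6] [478, 239, 10, 12, 114] P [ 0.5259 -0.2884  0.0488]
disc ((424.94427490234375, 240.2860870361328), (103.578369140625, 107.41433715820312), 5.076479434967041) [ 0.5306 -0.1713  0.057 ]
disc ((230.48326110839844, 233.4355926513672), (103.49093627929688, 107.6317138671875), 65.72587585449219) [0.533  0.2143 0.057 ]
```

Run:
```python
from h import *
S,T=[dict(np.load(n+"0.npz")) for n in("side","top")]
print("knob top",tri(S,(352.4,307.),T,(406.2,275.8)))
print("orange top",tri(S,(372.1,381.),T,(450.9,293.3)))
ax=np.array([.5306,-.1713])
for p in ([.4271,-.2271],[.5259,-.2884],[.459,-.1271]):
    d=np.array(p)-ax; print(np.hypot(*d).round(4),np.degrees(np.arctan2(d[1],d[0])).round(1))
from plant import ctrl
s=ctrl.observe(); y=R.from_quat(s["eef_rot"]).apply([0,1,0]); print("tool y",np.degrees(np.arctan2(y[1],y[0])))
a0=np.radians(148.4)
k=lambda a:ax+.082*np.array([np.cos(a),np.sin(a)])
print("knob",k(a0),"shift mm",(k(a0)-s["ee_pos"][:2])*1e3)
for i in range(1,13):
    a=np.radians(5.1*i); print(i,((k(a0+a)-k(a0))*1e3).round(1),a.round(3))
```

```text
knob top (array([ 0.45970789, -0.127219  ,  0.1000737 ]), np.float64(8.737902750441559e-05))
orange top (array([ 0.4274646 , -0.224945  ,  0.05460595]), np.float64(8.610059829932404e-05))
0.1176 -151.7
0.1172 -92.3
0.0841 148.3
tool y -74.88693172695669
knob [ 0.46075839 -0.12833316] shift mm [284.9268075  522.81901583]
1 [-3.5 -6.4] 0.089
2 [ -6.5 -13. ] 0.178
3 [ -8.9 -20. ] 0.267
4 [-10.6 -27. ] 0.356
5 [-11.7 -34.3] 0.445
6 [-12.1 -41.5] 0.534
7 [-11.9 -48.8] 0.623
8 [-11.1 -56.1] 0.712
9 [ -9.6 -63.2] 0.801
10 [ -7.5 -70.2] 0.89
11 [ -4.8 -77. ] 0.979
12 [ -1.5 -83.5] 1.068
```

>>> apply_moves(increments=[[-1,15,25,0,0,0,-0.05],[-1,45,80,0,0,0,-0.15],[-1,75,135,0,0,0,-0.25],[-1,105,190,0,0,0,-0.35],[-1,135,245,0,0,0,-0.45],[-1,165,300,0,0,0,-0.55],[-1,195,355,0,0,0,-0.65],[-1,225,410,0,0,0,-0.75],[-1,255,467,0,0,0,-0.817],[-1,284,523,0,0,0,-0.817]], newtons=30)

```text
t: 1.35
ee_pos: [0.4588, -0.13, 0.2313]
eef_rot: [0.962, -0.274, 0.0, 0.0]
contact_force: [1.5, -0.4, -0.2]
gripper_width: 0.0852
grasp_force: 0.0
```

>>> apply_moves(increments=[[-1,0,0,0,0,0,0],[-1,0,0,0,0,0,0],[-1,0,0,0,0,0,0]])

```text
t: 1.72
ee_pos: [0.4576, -0.1334, 0.2311]
eef_rot: [0.962, -0.274, -0.0, 0.0]
contact_force: [-0.0, -1.5, -0.0]
gripper_width: 0.0856
grasp_force: 0.0
```

Run:
```python
from h import *
from plant import ctrl
s=ctrl.observe(); y=R.from_quat(s["eef_rot"]).apply([0,1,0]); print(s["t"],s["q"].round(2),s["ee_pos"],R.from_quat(s["eef_rot"]).apply([0,0,1]).round(3),"tool y",np.degrees(np.arctan2(y[1],y[0])))
print("to knob mm",(np.array([.460,-.128])-s["ee_pos"][:2])*1e3)
```

```text
1.725 [ 0.34  0.16 -0.2   2.    0.04  0.98 -2.01] [ 0.45756858 -0.13335733  0.23108123] [-0.001 -0.    -1.   ] tool y -121.85422135755256
to knob mm [2.43142155 5.35733027]
```

>>> apply_moves(increments=[[-1,2,5,-20,0,0,0],[-1,2,5,-50,0,0,0],[-1,2,5,-80,0,0,0],[-1,2,5,-100,0,0,0],[-1,2,5,-100,0,0,0],[-1,2,5,-100,0,0,0]])

```text
t: 2.48
ee_pos: [0.4607, -0.1276, 0.1321]
eef_rot: [0.962, -0.274, 0.0, 0.0]
contact_force: [-0.8, -0.7, 0.0]
gripper_width: 0.0855
grasp_force: 0.0
```

Run:
```python
from h import *
from plant import ctrl
s=ctrl.observe(); print(s["ee_pos"])
for n in("side","top"):
    f=ctrl.grab_frame(n); cv2.imwrite(f"pics/{n}1.png",f["image"])
    print(n,[(c.tolist(),s[4]) for c,s in blobs(f,"green")[0]])
a,b=[cv2.imread(f"pics/{n}1.png") for n in("side","top")]
cv2.imwrite("pics/m1.png",np.hstack([cv2.resize(a[200:450,240:490],(400,400)),cv2.resize(b[150:350,310:510],(400,400))]))
```

```text
[ 0.46067741 -0.12764369  0.13205407]
side [([248.9, 198.1], np.int32(149)), ([350.5, 317.6], np.int32(128))]
top [([217.9, 273.4], np.int32(91))]
```

View pics/m1.png

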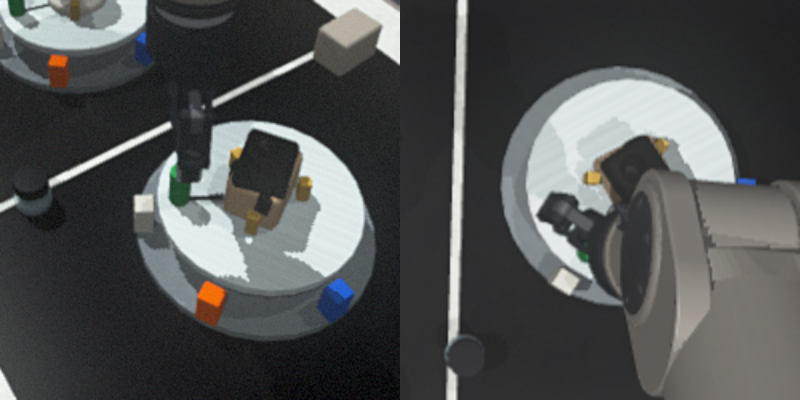

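The side crop shows the gripper above the green knob (about (180,185)), clear of the stone; in the top crop a finger lies up-left at (560,210), along the tangent as intended. Descend and close.

>>> apply_moves(increments=[[-1,0,0,-20,0,0,0],[-1,0,0,-40,0,0,0],[-1,0,0,-58,0,0,0],[-1,0,0,-58,0,0,0],[-1,0,0,-58,0,0,0]])

```text
t: 3.2
ee_pos: [0.4611, -0.127, 0.0743]
eef_rot: [0.962, -0.273, 0.001, -0.0]
contact_force: [0.8, -0.0, 0.1]
gripper_width: 0.0854
grasp_force: 0.0
```

>>> apply_moves(increments=[[1,0,0,0,0,0,0],[1,0,0,0,0,0,0],[1,0,0,0,0,0,0],[1,0,0,0,0,0,0],[1,0,0,0,0,0,0],[1,0,0,0,0,0,0]], newtons=30)

```text
t: 3.95
ee_pos: [0.4604, -0.1269, 0.0736]
eef_rot: [0.962, -0.273, 0.0, 0.0]
contact_force: [-2.4, 0.5, 5.8]
gripper_width: 0.0213
grasp_force: 29.2
```

>>> apply_moves(increments=[[1,-1.8,-3,0,0,0,0.045],[1,-3.5,-6.4,0,0,0,0.089],[1,-5,-9.7,0,0,0,0.133],[1,-6.5,-13,0,0,0,0.178],[1,-7.7,-16.5,0,0,0,0.222],[1,-8.9,-20,0,0,0,0.267],[1,-9.8,-23.5,0,0,0,0.311],[1,-10.6,-27,0,0,0,0.356],[1,-11.2,-30.6,0,0,0,0.4],[1,-11.7,-34.3,0,0,0,0.445]])

```text
t: 5.2
ee_pos: [0.4485, -0.1606, 0.0736]
eef_rot: [0.999, -0.053, -0.0, -0.0]
contact_force: [-1.9, 1.4, 6.0]
gripper_width: 0.021
grasp_force: 29.6
```

>>> apply_moves(increments=[[1,-0.3,-3.6,0,0,0,0.045],[1,-0.4,-7.2,0,0,0,0.089],[1,-0.2,-14.5,0,0,0,0.178],[1,0.6,-21.8,0,0,0,0.267],[1,2.1,-28.9,0,0,0,0.356],[1,4.2,-35.9,0,0,0,0.445],[1,6.9,-42.7,0,0,0,0.534],[1,9.2,-47.5,0,0,0,0.602],[1,9.2,-47.5,0,0,0,0.602],[1,9.2,-47.5,0,0,0,0.602]])

```text
t: 6.45
ee_pos: [0.4578, -0.209, 0.0736]
eef_rot: [0.97, 0.244, -0.0, 0.0]
contact_force: [-2.1, -0.7, 6.8]
gripper_width: 0.0209
grasp_force: 29.7
```

>>> apply_moves(increments=[[-1,0,0,0,0,0,0],[-1,0,0,0,0,0,0],[-1,0,0,0,0,0,0],[-1,0,0,0,0,0,0],[-1,0,0,0,0,0,0],[-1,0,0,0,0,0,0]])

```text
t: 7.2
ee_pos: [0.4579, -0.2086, 0.0733]
eef_rot: [0.97, 0.244, 0.0, 0.0]
contact_force: [-0.7, 0.6, 0.1]
gripper_width: 0.0853
grasp_force: 0.0
```

Released at the expected end position; rise straight up, then back off toward the right to clear the view.

>>> apply_moves(increments=[[-1,0,0,20,0,0,0],[-1,0,0,60,0,0,0],[-1,0,0,110,0,0,0],[-1,0,0,160,0,0,0],[-1,-25,-45,160,0,0,0],[-1,-55,-95,160,0,0,0],[-1,-85,-145,160,0,0,0],[-1,-115,-200,160,0,0,0],[-1,-145,-255,160,0,0,0],[-1,-145,-255,160,0,0,0]])

```text
t: 8.45
ee_pos: [0.3084, -0.4682, 0.2328]
eef_rot: [0.971, 0.24, -0.001, 0.0]
contact_force: [0.7, 1.0, 0.2]
gripper_width: 0.0854
grasp_force: 0.0
```

Run:
```python
from h import *
from plant import ctrl
s=ctrl.observe(); print(s["t"],s["ee_pos"])
for n in("side","top"):
    f=ctrl.grab_frame(n); cv2.imwrite(f"pics/{n}2.png",f["image"])
    for c,st in blobs(f,"green")[0]:
        p=plane(f,c,.1); d=p[:2]-[.5306,-.1713]
        print(n,c,p.round(4),np.hypot(*d).round(4),np.degrees(np.arctan2(d[1],d[0])).round(1))
```

```text
8.45 [ 0.30843725 -0.46823945  0.23282726]
side [384.4 345.6] [ 0.4575 -0.2089  0.1   ] 0.0822 -152.8
top [217.8 273.4] [0.4539 0.2265 0.1   ] 0.4051 100.9
top [447.9 278.2] [ 0.4575 -0.2057  0.1   ] 0.0808 -154.8
```

View pics/top2.png

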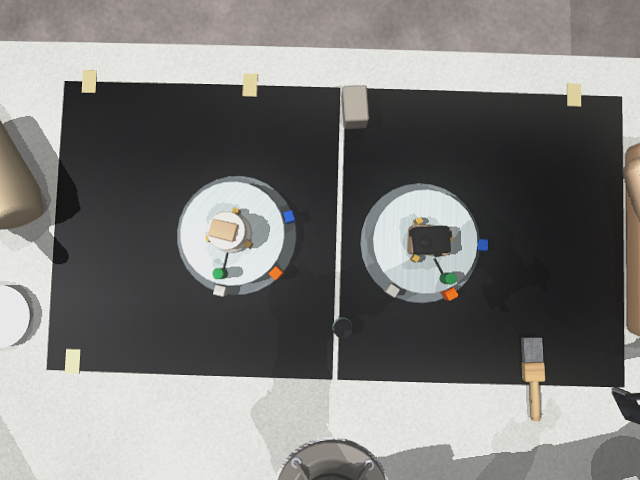

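The top view shows the sooty turntable's knob at (448,278) beside the orange mark (451,294); the pale one's knob is unchanged at (218,273). The knob measures 1–3° short of the mark, so I'll check more precisely that it has clicked in.

Run:
```python
from h import *
from plant import ctrl
T0=dict(np.load("top0.npz")); S0=dict(np.load("side0.npz"))
def ang(f,z=.1):
    h=cv2.cvtColor(f["image"],cv2.COLOR_BGR2HSV)
    m=cv2.inRange(h,(45,90,20),(85,255,255)); n,_,st,ce=cv2.connectedComponentsWithStats(m)
    for i in range(1,n):
        if st[i][4]>40:
            x,y,w,hh,A=st[i]; p=plane(f,(x+w/2-.5,y+hh/2-.5),z); d=p[:2]-[.5306,-.1713]
            q=plane(f,ce[i],z)[:2]-[.5306,-.1713]
            if np.hypot(*d)<.12: print(st[i],p.round(4),np.degrees([np.arctan2(d[1],d[0]),np.arctan2(q[1],q[0])]).round(1),np.hypot(*d).round(4))
ang(T0);ang(S0); 
T=ctrl.grab_frame("top");S=ctrl.grab_frame("side"); ang(T);ang(S)
# dark stone orientation, before/after
for f in(T0,T):
    g=f["image"][205:275,390:475].max(2); m=(g<60).astype(np.uint8)
    n,l,st,ce=cv2.connectedComponentsWithStats(m); 
    i=[i for i in range(1,n) if st[i][0]>2 and st[i][1]>2 and st[i][4]>200]
    for j in i: print("stone",st[j],cv2.minAreaRect(np.argwhere(l==j)[:,::-1].astype(np.float32)))
cv2.imwrite("pics/z.png",np.hstack([cv2.resize(x,(400,400),interpolation=cv2.INTER_CUBIC) for x in(T["image"][225:315,380:470+20][:, :90],S["image"][310:410,330:430])]))
```

```text
[399 271  15  11 127] [ 0.4594 -0.1269  0.1   ] [148.1 148.1] 0.084
[346 302  14  27 294] [ 0.4509 -0.1397  0.1   ] [158.4 158. ] 0.0857
[440 273  17  11 151] [ 0.4579 -0.2058  0.1   ] [-154.6 -154.9] 0.0805
[376 339  17  28 316] [ 0.4499 -0.2175  0.1   ] [-150.2 -150.7] 0.093
stone [ 21  13  40  43 999] ((39.014705657958984, 35.69117736816406), (39.616172790527344, 31.89873695373535), 59.036251068115234)
stone [  20   21   42   31 1012] ((40.81296920776367, 36.25935363769531), (29.96257209777832, 40.94884490966797), 87.1375961303711)
```

View pics/z.png

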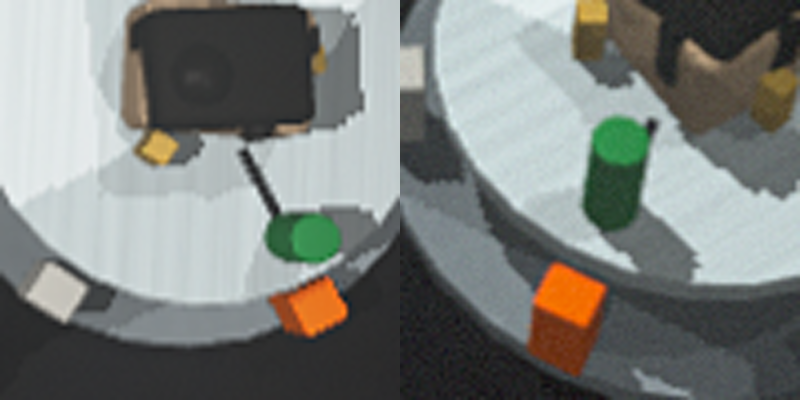

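Run:
```python
from h import *
T=dict(np.load("top0.npz"));S=dict(np.load("side0.npz"))
for n,f,uv in(("T",T,(450.7,278.6)),("S",S,(384.6,345.2)),("T0",T,(408.3,276.3)),("S0",S,(352.5,307.5))):
    d=plane(f,uv,.102)[:2]-[.5306,-.1713]; print(n,np.hypot(*d).round(4),np.degrees(np.arctan2(d[1],d[0])).round(1))
print(tri(S,(384.6,345.2),T,(450.7,278.6)))
for uv,f in(((450.9,293.9),T),((382-.4-9.4,380.2-.4),S)):
    d=plane(f,uv,.05)[:2]-[.5306,-.1713]; print("orange",np.hypot(*d).round(4),np.degrees(np.arctan2(d[1],d[0])).round(1))
```

```text
T 0.0834 -152.1
S 0.0828 -152.5
T0 0.0823 150.5
S0 0.0837 149.8
(array([ 0.4568182 , -0.20998652,  0.10296542]), np.float64(0.0002893484561466644))
orange 0.1181 -152.3
orange 0.1119 -153.3
```

The knob at −152.3° agrees with the orange mark at about −152.3° as measured in the top view, so it is in its stop.

```bash
python3 -c "
from plant import ctrl
print(ctrl.job_done())"
```

```text
the job is handed in; nothing more can be done
None
```

I turned the sooty-stone turntable one stop counter-clockwise, so its knob now stands at the orange mark to within about 1° as measured; the pale turntable did not move, the gripper has let go and is clear, and the job is handed in (no verdict came back).

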